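# Slide one case out of a packed row and put it in the dish

## Robot

A 6-joint arm with a two-finger parallel gripper is mounted at the origin on a cart in front of the work surface, level with it; the furniture and walls round the work are solid. World frame = base frame: x ahead of the robot, y to its left, z up, the work surface at z = 0. Lengths are in m, angles in rad, forces in N, time in s.
With the tool pointing down it reaches from about 0.275 to 0.825 m from the base axis. Payload 5.2 kg.
Tool frame: the origin (TCP) lies midway between the tips of the shut fingers; the grasp point (between the pads) lies 19 mm behind it (bot.grasp_offset is the distance from the TCP to the grasp point, in m); z points along the fingers, y is the direction in which the jaws open and shut (so a half turn about z gives the same grasp; the last joint's range is limited). The gripper opens to 93 mm and grips with 3 to 60 N. Pads are 15 mm wide; open, the fingers measure 128 mm over their backs; the gripper's body (75 mm by 188 mm) begins 65 mm behind the grasp point.
Start: joints at [-1.405, 0.259, 1.535, -0, 1.348, -0.203], TCP at [0.198, -0.513, 0.219] pointing down, gripper open.
Joint ranges: [-3.14, 3.14], [-0.91, 2.08], [0.19, 2.58], [-1.22, 4.36], [0.22, 2.71], [-3.12, 3.12]. Speed limits (rad/s): [2.57, 2.57, 3.14, 3.14, 3.14, 3.14].

## Interface

Orientations are given as a 3x3 rotation matrix whose columns are the frame's x, y, z axes.
In Python, from rig import status, optics, job, models, bot gives the robot as it stands.
- The arm moves only by the shell command python3 -m inch 'ROWS'. ROWS is JSON, a list of rows, each an object of numbers: "jaw": the opening, from 0 (shut) to 1 (fully open); "x", "y", "z": the shift along the tool's x, y, z in units of 30 mm (1.0 is 30 mm); "wx", "wy", "wz": the turn, a rotation vector about the tool's x, y, z in units of 6 degrees (1.0 is 6 degrees). In form: [{"jaw": .., "x": .., "y": .., "z": .., "wx": .., "wy": .., "wz": ..}, ...]. A call has 1 to 12 rows; each row is the pose to reach, as a shift and turn from the pose measured when the call began, along the tool's axes at that moment; what a row does not reach only later rows make up. A row lasts 1/10 s, in which the tool goes at most 50 mm and 8.59 degrees, less where a joint would pass 70% of its speed; a pose out of reach is approached as far as the arm can. A call with a gripper value outside its range is refused whole. The fingers move at their own pace and stop on an object; the grip force is fixed at half the most. Time passes only in rows, so rows that repeat a pose let the fingers close. It gives the time, the measured TCP pose, the force and the opening at its end, in the units of the state.
- status.get_obs(): the state, without advancing time (a new reading comes with each control period).
- optics.read_camera(name): name is "scene" or "side" or "wrist"; returns the picture (480x640x3 uint8, blue, green, red); there is no depth.
- optics.camera_info(name): a dict with "K" (3x3 intrinsics, pixels), "k1" (the pictures are not rectified: a ray, as slopes to the right and down, at radius r is drawn at 1 + k1 r^2 times it, then the intrinsics apply), "T" (4x4, takes a point from camera to world coordinates). Camera axes: x right, y down, z forward; pixel columns grow to the right and rows downward; lengths in m; the calibration is good to about 2 mm. A picture is of the moment at which its call begins: read the wrist's pose just before it. camera_info takes no time and is no camera call; for the wrist camera it gives the pose at the moment of the call.
- job.finish_job(): hands the job in, once; it reports no verdict.
Trained networks look in the newest picture that a camera, given by its name, has taken for a name from the list of things; names that differ only in an ending like _2 or _b are one class to them, and where a whole thing is asked for, a point or a joint stands for the part that bears it (a point fixed in the world has none). Each returns a list of dicts, best first, with "score" (0 to 1); they miss things now and then, are a little off and sometimes report something else, mostly with a low value. They report only what shows in the picture. A call takes as long as a camera call. They do not tell look-alikes from the thing itself.
- models.outline_of(camera, target): "mask" (480x640 bool, what is visible of it) and "rect" ([left, top, width, height] in pixels, round what is visible of it).
The state is a dict: "clock": time; "q": joint angles; "joint_velocities": joint speeds; "joint_efforts": joint torques, N m; "tcp_pos": TCP position; "tcp_rot": TCP orientation; "contact_force": force on the tool from outside, world axes, zero at the start; "moment": the same for the moment, N m; "width": finger opening in m.
Only numpy, scipy, OpenCV 4.12 (cv2) and the standard library are available. Lean on these libraries where they do the work, as an engineer would, in place of code of your own. Each camera call takes 0.05 s, during which the arm holds its last target.

## Task

The blue cover-glass case has been pushed into the row with two paper cartons in the grey supply tray with the low black fence. Press a fingertip gently on its lid (its thin lid cracks under a hard press) and slide it along the tray floor towards the tray's open front until it stands clear of the row by about a finger's breadth or more, leaving the two cartons where they are. Then pick it up and set it down flat in the steel dish, without dropping it and without disturbing the other things on the bench.

Things in the scene. Friction and masses are not known exactly. Their poses are not given: they have to be found in the camera images.
- case_centre (a point): Centre (half-way up) of the loose blue plastic cover-glass case, a flat box 46 (x) x 48 (y) x 18 mm high, about 0.14 kg. x axis to the tray's rear, z up. Stands in any one of the row's three places, touching its neighbours with the fence close behind: fingers fit in on no side. Flat lid 9 mm above this point, with a small white label; white catch on the front.
- case: The same blue case; origin at the centre of its underside. Its lid is hard: a millimetre or two of height separates no touch from too hard a press, so feel for it at a few mm/s. The case slides easily on the tray (friction about 0.2, far less than rubber fingertips on the lid): a steady press of 6 to 12 N drags it, a lighter one slips; more than 18 N between case and tray cracks it.
- carton_a: White paper carton with a purple band, loose, 46 (x) x 48 (y) x 18 mm high, about 0.09 kg; origin at the centre of its underside. One of the two neighbours in the row, to be left in place.
- carton_b: The other carton, exactly like carton_a, to be left in place.
- tray: Fixed grey tray on levelling feet, its underside 2 to 12 mm above the bench. Floor plate 220 (x) x 157 (y) x 4 mm; origin at the centre of its underside, x axis to its rear. Black fence at the rear, top 18 mm above the origin: back wall, inner face at x = +105 mm; side walls, inner faces at y = +-73.5 mm, x = +48 to +110 mm. From x = -110 to +48 mm it is bare level floor.
- tray_row (a point): Middle of the row of three, on the tray's floor (4 mm above the tray's origin), at x = +81.5 mm of the tray, same axes as the tray. The three places are at y = -48.3, 0 and +48.3 mm from here; the fronts of the cartons are at x = -23 mm and their backs at +23 mm from here.
- dish_in (a point): Centre of the inner floor of the fixed open steel dish, 130 x 130 mm outside, 124 x 124 mm inside; its floor is 3 mm above the bench and its rim 18 mm above the bench. x and y run along its sides.
- cup_centre (a point): Bystander: centre of a loose specimen cup with orange lid, 52 mm in diameter, 56 mm high.
- amber_centre (a point): Bystander: centre of a loose brown bottle with red cap, 31 mm in diameter, 78 mm high.
Not all that is in view belongs to the job. Several things have the shape of the case; the one meant has the colours described above.

How it is judged:
On the way:
1. the case has been slid along the tray floor, flat, until its back is more than 10 mm in front of the row (its centre more than 56 mm in front of the row's middle line) (x of case_centre in the frame of tray_row between -0.175 and -0.056 m and y of case_centre in the frame of tray_row between -0.08 and 0.08 m and z of case_centre in the frame of tray_row below 0.012 m and angle between case's own z axis and vertical below 0.1 rad), for 0.1 s.
At the end, for the whole second after the job is handed in: The blue case lies flat (within 0.1 rad), lid up, at rest on the floor of the steel dish, its centre within 42 mm of the dish's centre along each side; both cartons are within 10 mm of where they stood (x of case_centre in the frame of dish_in between -0.042 and 0.042 m and y of case_centre in the frame of dish_in between -0.042 and 0.042 m and z of case_centre in the frame of dish_in below 0.013 m and angle between case's own z axis and vertical below 0.1 rad and linear speed of case below 0.02 m/s and distance of each of carton_a, carton_b from where it was at the start of the episode below 0.01 m); the robot touches nothing.
It fails at once if the case is pressed on the tray (floor or fence) with more than 18 N (contact force between case and tray above 18 N).
It fails at once if a carton is moved more than 10 mm (distance of any of carton_a, carton_b from where it was at the start of the episode above 0.01 m).
It fails at once if the case is lifted up out of the row instead of slid out (raised 8 to 17 mm within its place in the row, less than 40 mm from the row's middle line) (z of case_centre in the frame of tray_row between 0.017 and 0.026 m and x of case_centre in the frame of tray_row between -0.04 and 0.04 m and horizontal distance between case_centre and tray_row below 0.075 m).
It fails at once if the case is let go (touching nothing) with its centre more than 45 mm above the bench (height (world z) of case_centre above 0.045 m and contact force between case and anything else below 0.01 N).
It fails at once if the cup or the brown bottle is moved more than 15 mm (distance of any of cup_centre, amber_centre from where it was at the start of the episode above 0.015 m).
It also fails if it takes over 64 s, if anything falls off the work surface, if the arm or the gripper's body presses on something with over 40 N, if the wrist force passes 120 N, or if a joint passes its speed limit or range.

## Working session

There is one attempt and no reset: what is moved stays moved. The work goes in short steps, Python scripts to look and compute and a shell command to move; the robot and the scene stay as the last step left them, time stands still between calls to the robot, and variables do not carry over. Pictures are saved under pics/ and viewed, and the job is handed in when it is done.

```bash
mkdir -p pics; ls
python3 - <<'E'
from rig import status, optics, job, models, bot
import cv2
o=status.get_obs(); print({k:(v.tolist() if hasattr(v,'tolist') else v) for k,v in o.items()})
print(bot.grasp_offset)
for c in ["scene","side","wrist"]:
    i=optics.camera_info(c); print(c,i)
    cv2.imwrite(f"pics/{c}0.png",optics.read_camera(c))
E
```

```text
pics
{'clock': 0.0, 'q': [-1.4048127429697046, 0.25929830356469935, 1.5360686487445034, -2.5840373080763884e-05, 1.347995258463769, -0.20277371003647102], 'joint_velocities': [-0.0005644948650387398, 0.0005868545568161452, 0.001868584433467108, -0.0014288919967978969, 0.0007219350060620315, 0.0025782258997544783], 'joint_efforts': [-0.002658163648447953, -43.73174428939819, -28.400580883026123, 0.07156179752200842, 0.041411983547732234, -0.0001398272661390365], 'tcp_pos': [0.19818619650030925, -0.5124704366895119, 0.21784755694594116], 'tcp_rot': [[0.9327739937436086, 0.36046161510405106, -0.00031722575176407506], [0.36046160208431777, -0.9327724278143954, 0.0017410720966043586], [0.0003316902253163625, -0.0017383744756484525, -0.9999984340166621]], 'contact_force': [-0.4730817175252483, 0.14611171230838246, 0.7193356700126471], 'moment': [0.0054323206413077925, 0.03685860623744652, 0.03861165305424005], 'width': 0.0928885772945569}
0.0188
scene {'K': array([[549.62392238,   0.        , 319.68999352],
       [  0.        , 549.62392238, 248.25219362],
       [  0.        ,   0.      
[... 490 characters left out ...]
06, 'T': array([[ 0.99930457, -0.03349436,  0.01638601,  0.55228868],
       [-0.03111151, -0.50673099,  0.86154267, -1.1009549 ],
       [-0.02055352, -0.86145332, -0.50742066,  0.69686631],
       [ 0.        ,  0.        ,  0.        ,  1.        ]])}
wrist {'K': array([[412.45595872,   0.        , 322.23411948],
       [  0.        , 412.45595872, 245.3444039 ],
       [  0.        ,   0.        ,   1.        ]]), 'k1': -0.08423564169822749, 'T': array([[ 0.36017435, -0.90338228, -0.23275502,  0.26335578],
       [-0.9328826 , -0.34935025, -0.08766108, -0.48820348],
       [-0.00212156,  0.24870638, -0.9685766 ,  0.38365321],
       [ 0.        ,  0.        ,  0.        ,  1.        ]])}
```

View pics/scene0.png

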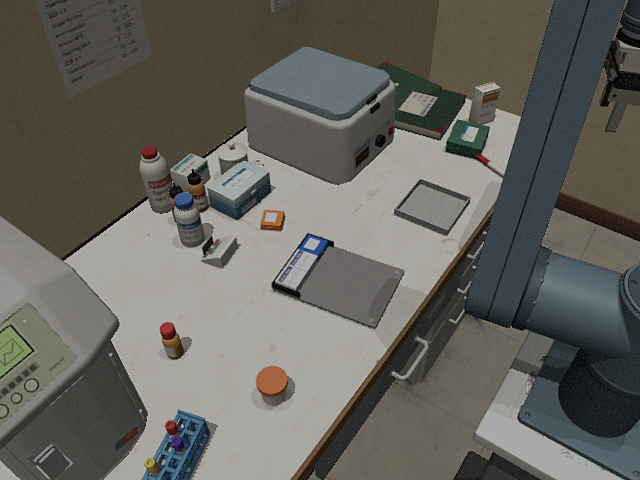

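View pics/side0.png

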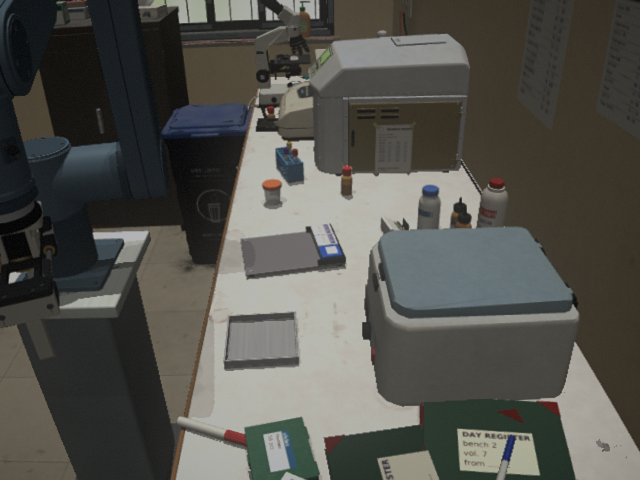

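View pics/wrist0.png

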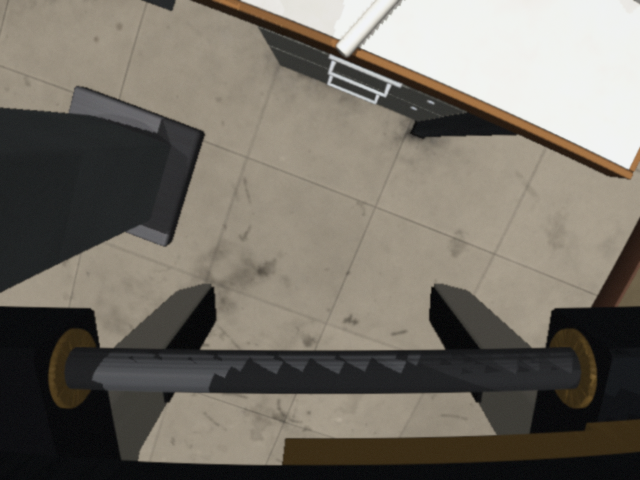

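```bash
cat > h.py <<'E'
import numpy as np, cv2
from rig import status, optics, job, models, bot
def ray(c,uv,info=None):
    i=info or optics.camera_info(c)
    K=i['K'];k=i['k1']
    d=np.array([(uv[0]-K[0,2])/K[0,0],(uv[1]-K[1,2])/K[1,1]])
    s=d.copy()
    for _ in range(30): s=d/(1+k*(s@s))
    T=i['T']; return T[:3,3],T[:3,:3]@np.array([s[0],s[1],1])
def onz(c,uv,z,info=None):
    o,d=ray(c,uv,info); return o+d*(z-o[2])/d[2]
def proj(c,p,info=None):
    i=info or optics.camera_info(c);T=i['T'];q=T[:3,:3].T@(np.asarray(p)-T[:3,3]);s=q[:2]/q[2];s=s*(1+i['k1']*(s@s))
    return s*i['K'][0,0]+i['K'][:2,2]
E
python3 - <<'E'
from h import *
im=cv2.imread('pics/scene0.png'); cv2.imwrite('pics/s0c.png',cv2.resize(im[170:350,250:490],None,fx=3.2,fy=3.2,interpolation=cv2.INTER_CUBIC))
im=cv2.imread('pics/side0.png'); cv2.imwrite('pics/d0c.png',cv2.resize(im[210:380,215:375],None,fx=3.5,fy=3.5,interpolation=cv2.INTER_CUBIC))
for c in ['scene','side']:
  for t in ['case','tray','carton_a','dish_in','cup_centre','amber_centre']:
    print(c,t,[(round(r['score'],2),r['rect']) for r in models.outline_of(c,t)])
E
```

```text
scene case [(0.84, [300.5, 235.3, 28.5, 22.5]), (0.68, [261.7, 210.7, 20.6, 20.4])]
scene tray [(0.67, [271.9, 236.1, 131.0, 93.0])]
scene carton_a [(0.91, [290.4, 254.3, 27.6, 21.2]), (0.8, [271.4, 264.2, 35.3, 25.2])]
scene dish_in [(0.81, [394.7, 179.6, 77.2, 55.4])]
scene cup_centre [(0.89, [257.4, 364.7, 33.2, 43.1])]
scene amber_centre [(0.97, [161.4, 319.9, 23.7, 40.3])]
side case [(0.85, [316.3, 242.1, 27.7, 18.9])]
side tray [(0.73, [242.2, 226.2, 105.2, 50.9])]
side carton_a [(0.8, [313.2, 222.3, 20.8, 15.5]), (0.56, [312.2, 233.5, 23.2, 9.7])]
side dish_in [(0.63, [224.7, 314.8, 70.7, 55.1]), (0.26, [311.8, 222.6, 19.4, 16.2])]
side cup_centre [(0.95, [264.2, 179.7, 15.7, 26.1])]
side amber_centre [(0.63, [260.9, 179.7, 20.1, 23.5]), (0.55, [340.6, 166.0, 10.6, 31.7])]
```

View pics/s0c.png

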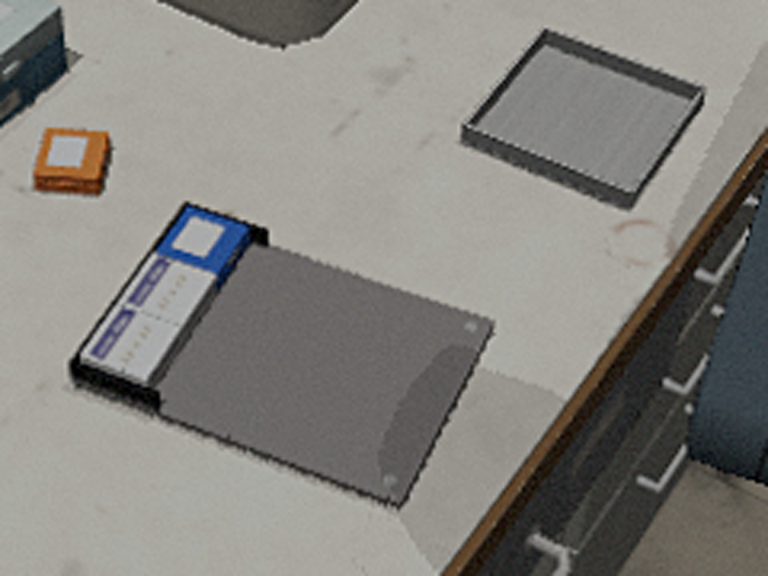

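View pics/d0c.png

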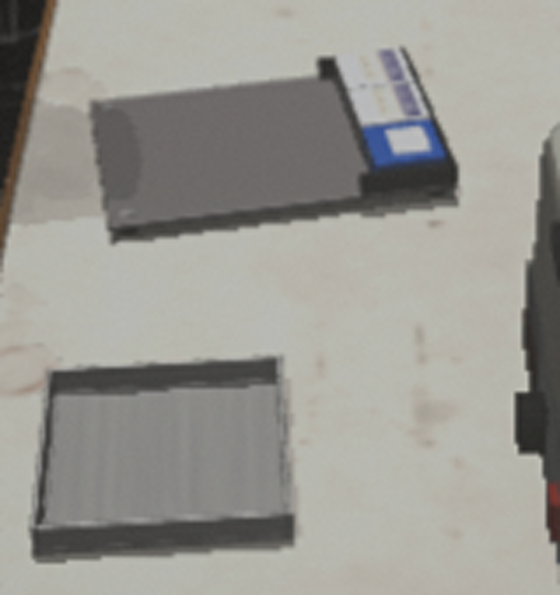

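Run:
```python
from h import *
from scipy.optimize import least_squares
inf={c:optics.camera_info(c) for c in ['scene','side']}
obs=[('scene',(404,270.6),(-.11,-.0785,.004)),('scene',(375.6,328.2),(-.11,.0785,.004)),('scene',(308.4,233.4),(.11,-.0785,.018)),('scene',(272.5,284),(.11,.0785,.018)),
('side',(241.3,238.6),(-.11,.0785,.004)),('side',(247,275.3),(-.11,-.0785,.004)),('side',(345.6,257),(.11,-.0785,.018))]
def P(v,p):
    c,s=np.cos(v[3]),np.sin(v[3]);return np.array([c*p[0]-s*p[1]+v[0],s*p[0]+c*p[1]+v[1],p[2]+v[2]])
f=lambda v:np.concatenate([proj(c,P(v,p),inf[c])-u for c,u,p in obs])
r=least_squares(f,[.55,-.1,.006,0]);print(r.x,r.fun.reshape(-1,2).round(1))
print('case',P(r.x,(.0815,-.0483,.013)))
for c in ['scene','side']:
    d=models.outline_of(c,'dish_in')[0]
    m=d['mask'];ys,xs=np.nonzero(m);h=cv2.boxPoints(cv2.minAreaRect(np.c_[xs,ys].astype(np.float32)));print(c,h.round())
# scene dish rim corners
for c,pts in {'scene':[(545,30),(703,90),(632,205),(462,130)],'side':[(52,372),(279,357),(293,516),(36,526)]}.items():
    q=[]
    for p in pts:
        u=(p[0]/3.2+250,p[1]/3.2+170) if c=='scene' else (p[0]/3.5+215,p[1]/3.5+210)
        q.append(onz(c,u,.018,inf[c]))
    q=np.array(q);print(c,q.round(4).tolist(),q.mean(0))
for t in ['cup_centre','amber_centre']:
    for c in ['scene']:
        r=models.outline_of(c,t)[0]['rect'];print(t,onz(c,(r[0]+r[2]/2,r[1]+r[3]-8),0))
```

```text
[0.50854676 0.02064134 0.0055336  0.16310017] [[ 0.5 -0.3]
 [-0.5 -0.4]
 [-1.1 -0.5]
 [-1.8 -0.1]
 [-1.4  0.8]
 [-1.5  0.2]
 [-0.3  0.7]]
case [ 0.596808   -0.01378384  0.0185336 ]
scene [[392. 214.]
 [409. 172.]
 [471. 196.]
 [454. 239.]]
side [[221. 315.]
 [295. 311.]
 [298. 364.]
 [224. 368.]]
scene [[0.5203, -0.3414, 0.018], [0.3952, -0.3457, 0.018], [0.3849, -0.2105, 0.018], [0.5156, -0.2106, 0.018]] [ 0.45400428 -0.27702739  0.018     ]
side [[0.3951, -0.226, 0.018], [0.5195, -0.2191, 0.018], [0.527, -0.3484, 0.018], [0.3993, -0.3498, 0.018]] [ 0.46022131 -0.28583483  0.018     ]
cup_centre [0.45231639 0.29875133 0.        ]
amber_centre [0.66210692 0.33034239 0.        ]
```

```bash
python3 - <<'E'
from h import *
for u in [(257,156),(345,178),(395,135)]: print(onz('scene',u,0).round(3))
print(onz('scene',(247,92),.15).round(3),onz('scene',(345,118),.15).round(3))
E
python3 -m inch '[{"jaw":0,"x":2,"y":-1.3,"z":0.2,"wz":0.4},{"jaw":0,"x":4,"y":-2.6,"z":0.4,"wz":0.8},{"jaw":0,"x":5.4,"y":-3.6,"z":0.6,"wz":1.2},{"jaw":0,"x":6.8,"y":-4.5,"z":0.8,"wz":1.96},{"jaw":0,"x":8.2,"y":-5.4,"z":1,"wz":1.96},{"jaw":0,"x":9.6,"y":-6.3,"z":1.2,"wz":1.96},{"jaw":0,"x":11,"y":-7.3,"z":1.4,"wz":1.96},{"jaw":0,"x":12.4,"y":-8.2,"z":1.6,"wz":1.96},{"jaw":0,"x":13.8,"y":-9.1,"z":1.8,"wz":1.96},{"jaw":0,"x":15.2,"y":-10,"z":2,"wz":1.96},{"jaw":0,"x":16.8,"y":-11.1,"z":2.25,"wz":1.96},{"jaw":0,"x":16.8,"y":-11.1,"z":2.25,"wz":1.96}]'
```

```text
[ 0.917 -0.211  0.   ]
[ 0.682 -0.263  0.   ]
[ 0.673 -0.491  0.   ]
[ 0.963 -0.25   0.15 ] [ 0.701 -0.287  0.15 ]schema error: expected keys jaw, x, y, z, wx, wy, wz
```

Box stays at y < -0.2, clear. All keys are needed.

```bash
python3 -m inch '[{"jaw":0,"x":2,"y":-1.3,"z":0.2,"wx":0,"wy":0,"wz":0.4},{"jaw":0,"x":4,"y":-2.6,"z":0.4,"wx":0,"wy":0,"wz":0.8},{"jaw":0,"x":5.4,"y":-3.6,"z":0.6,"wx":0,"wy":0,"wz":1.2},{"jaw":0,"x":6.8,"y":-4.5,"z":0.8,"wx":0,"wy":0,"wz":1.96},{"jaw":0,"x":8.2,"y":-5.4,"z":1,"wx":0,"wy":0,"wz":1.96},{"jaw":0,"x":9.6,"y":-6.3,"z":1.2,"wx":0,"wy":0,"wz":1.96},{"jaw":0,"x":11,"y":-7.3,"z":1.4,"wx":0,"wy":0,"wz":1.96},{"jaw":0,"x":12.4,"y":-8.2,"z":1.6,"wx":0,"wy":0,"wz":1.96},{"jaw":0,"x":13.8,"y":-9.1,"z":1.8,"wx":0,"wy":0,"wz":1.96},{"jaw":0,"x":15.2,"y":-10,"z":2,"wx":0,"wy":0,"wz":1.96},{"jaw":0,"x":16.8,"y":-11.1,"z":2.25,"wx":0,"wy":0,"wz":1.96},{"jaw":0,"x":16.8,"y":-11.1,"z":2.25,"wx":0,"wy":0,"wz":1.96}]'
```

```text
clock: 2.15
tcp_pos: [0.5449, -0.0252, 0.1521]
tcp_rot: [[0.987, 0.163, 0.001], [0.163, -0.987, -0.0], [0.001, 0.0, -1.0]]
contact_force: [0.1, -0.6, -0.3]
width: 0.0025
```

Run:
```python
from h import *
i=optics.camera_info('wrist')
cv2.imwrite('pics/w1.png',optics.read_camera('wrist'))
np.save('w1T.npy',i['T'])
for t in ['case','carton_a','tray']:
    print(t,[(round(r['score'],2),r['rect']) for r in models.outline_of('wrist',t)])
```

```text
case [(0.65, [281.7, 126.5, 72.5, 67.3]), (0.61, [355.5, 0.0, 74.1, 25.9])]
carton_a [(0.63, [144.9, 126.8, 71.1, 69.9]), (0.59, [215.0, 131.1, 72.6, 65.1])]
tray []
```

View pics/w1.png

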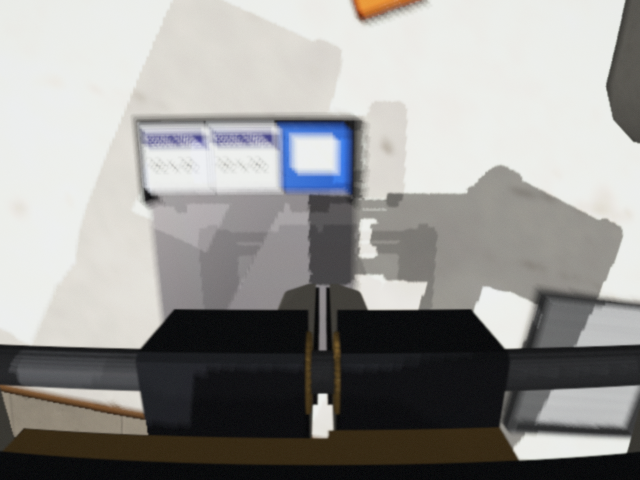

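Run:
```python
from h import *
im=cv2.imread('pics/w1.png'); cv2.imwrite('pics/w1c.png',cv2.resize(im[100:220,120:380],None,fx=3,fy=3,interpolation=cv2.INTER_CUBIC))
i=optics.camera_info('wrist');i['T']=np.load('w1T.npy')
for z in (.024,.0275,.032):
    print(z,onz('wrist',(316.5,157.),z,i).round(4),np.linalg.norm(onz('wrist',(352,157),z,i)-onz('wrist',(281.5,157),z,i)).round(4))
a=onz('wrist',(352,120),.0275,i)-onz('wrist',(136,120),.0275,i);print(np.arctan2(-a[0],-a[1]*-1), a)
for p in ((306,-0)):pass
o=status.get_obs();print(o['tcp_pos'])
```

```text
0.024 [ 0.6015 -0.012   0.024 ] 0.0494
0.0275 [ 0.6017 -0.0121  0.0275] 0.0488
0.032 [ 0.6019 -0.0121  0.032 ] 0.048
-2.9882803759121033 [ 0.02274632 -0.1472017   0.        ]
[ 0.54385094 -0.02607109  0.15169458]
```

View pics/w1c.png

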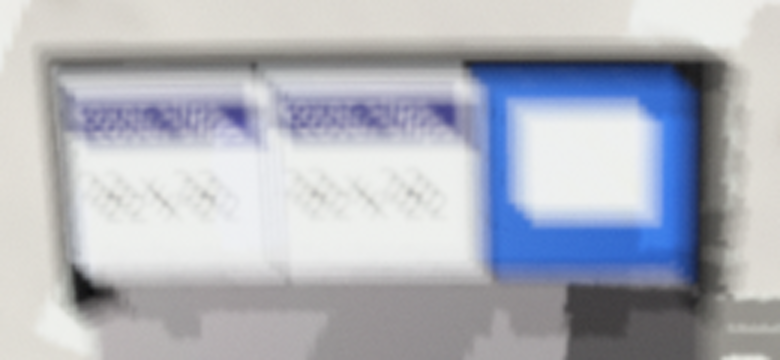

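```bash
python3 -m inch '[{"jaw":0,"x":1.9,"y":-0.06,"z":0.5,"wx":0,"wy":0,"wz":0},{"jaw":0,"x":1.9,"y":-0.06,"z":1.8,"wx":0,"wy":0,"wz":0},{"jaw":0,"x":1.9,"y":-0.06,"z":3.2,"wx":0,"wy":0,"wz":0},{"jaw":0,"x":1.9,"y":-0.06,"z":3.2,"wx":0,"wy":0,"wz":0},{"jaw":0,"x":1.9,"y":-0.06,"z":3.2,"wx":0,"wy":0,"wz":0}]'
python3 - <<'E'
from h import *
print(optics.camera_info('wrist')['T'][:3,3])
cv2.imwrite('pics/w2.png',optics.read_camera('wrist'))
for c in ['scene','side']:
    im=optics.read_camera(c); cv2.imwrite(f'pics/{c}2.png',cv2.resize(im[170:330,200:440],None,fx=3.3,fy=3.3,interpolation=cv2.INTER_CUBIC))
o=status.get_obs();print(o['tcp_pos'],o['contact_force'],o['width'])
E
```

```text
clock: 2.85
tcp_pos: [0.5988, -0.0162, 0.0559]
tcp_rot: [[0.986, 0.164, -0.003], [0.164, -0.986, -0.0], [-0.003, -0.0, -1.0]]
contact_force: [0.1, 0.0, 0.3]
width: 0.0007
[ 0.66805419 -0.00513705  0.22140304]
[ 0.6011989  -0.01598772  0.05850891] [ 0.84533371 -0.26400345 -0.15458492] 0.0005392382504043687
```

View pics/w2.png

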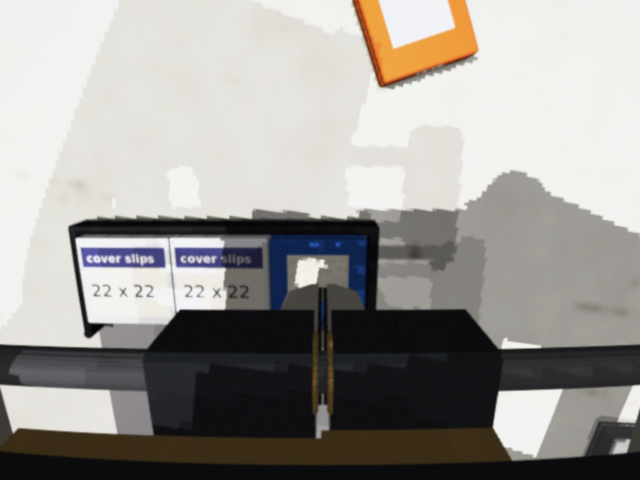

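View pics/scene2.png

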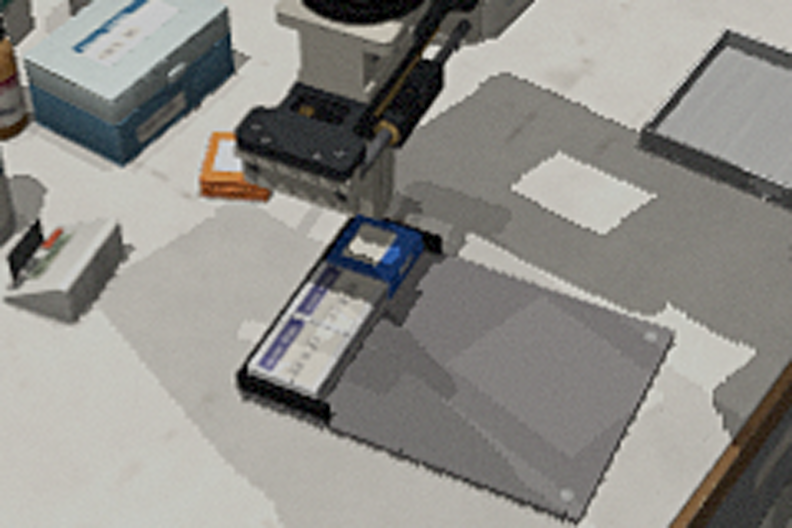

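View pics/side2.png

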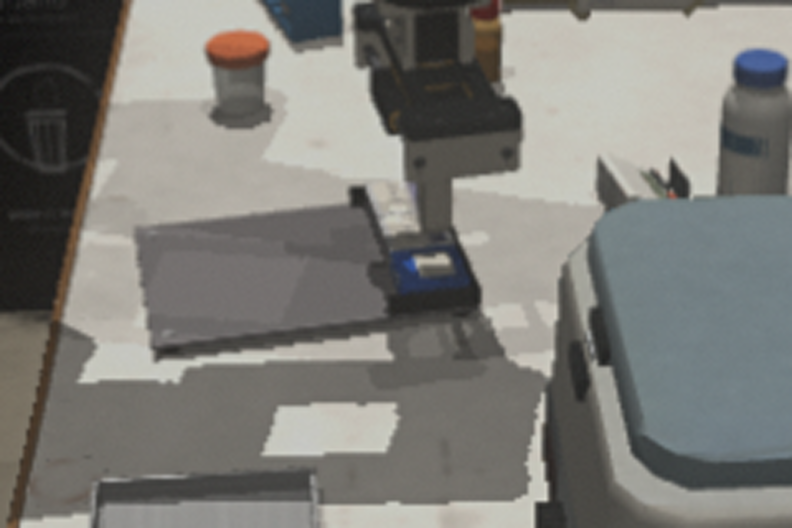

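Run:
```python
from h import *
im=cv2.imread('pics/w2.png'); cv2.imwrite('pics/w2c.png',cv2.resize(im[205:345,60:390],None,fx=2.4,fy=2.4,interpolation=cv2.INTER_CUBIC))
i=optics.camera_info('wrist')
for z in (.022,.0275,.033):
    a,b=[onz('wrist',u,z,i) for u in ((77,237),(367,236))]
    print(z,a.round(4),b.round(4),np.linalg.norm(a-b))
o=status.get_obs();R=o['tcp_rot']
for u in ((270,236),(367,236)):
    p=onz('wrist',u,.0275,i);print((R.T@(p-o['tcp_pos'])).round(4))
print(o['tcp_pos'],proj('wrist',o['tcp_pos'],i))
```

```text
0.022 [0.6022 0.1131 0.022 ] [ 0.6273 -0.0348  0.022 ] 0.1500585250400459
0.0275 [0.6041 0.1099 0.0275] [ 0.6284 -0.034   0.0275] 0.14598179874864287
0.033 [0.6059 0.1067 0.033 ] [ 0.6296 -0.0332  0.033 ] 0.1419050724572398
[ 0.0238 -0.0254  0.031 ]
[0.0238 0.0222 0.0311]
[ 0.6011989  -0.01598772  0.05850891] [321.67546832 305.97831624]
```

View pics/w2c.png

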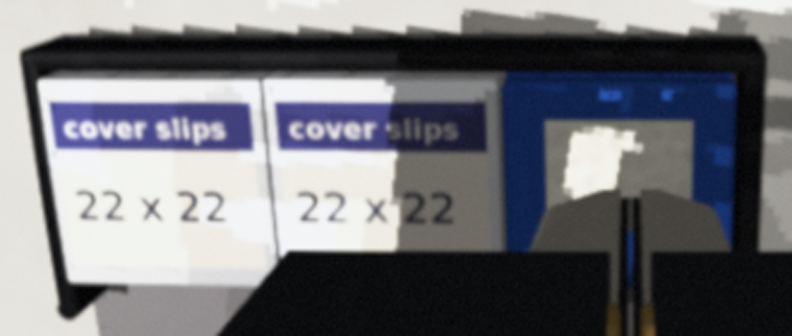

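```bash
python3 -m inch '[{"jaw":0,"x":0,"y":0,"z":0.35,"wx":0,"wy":0,"wz":0},{"jaw":0,"x":0,"y":0,"z":0.65,"wx":0,"wy":0,"wz":0},{"jaw":0,"x":0,"y":0,"z":0.7,"wx":0,"wy":0,"wz":0},{"jaw":0,"x":0,"y":0,"z":0.7,"wx":0,"wy":0,"wz":0},{"jaw":0,"x":0,"y":0,"z":0.7,"wx":0,"wy":0,"wz":0},{"jaw":0,"x":0,"y":0,"z":0.7,"wx":0,"wy":0,"wz":0}]';  python3 -m inch '[{"jaw":0,"x":0,"y":0,"z":0.01,"wx":0,"wy":0,"wz":0},{"jaw":0,"x":0,"y":0,"z":0.02,"wx":0,"wy":0,"wz":0},{"jaw":0,"x":0,"y":0,"z":0.03,"wx":0,"wy":0,"wz":0},{"jaw":0,"x":0,"y":0,"z":0.04,"wx":0,"wy":0,"wz":0},{"jaw":0,"x":0,"y":0,"z":0.05,"wx":0,"wy":0,"wz":0}]'
```

```text
clock: 3.6
tcp_pos: [0.6014, -0.016, 0.0377]
tcp_rot: [[0.986, 0.165, 0.004], [0.165, -0.986, -0.001], [0.003, 0.002, -1.0]]
contact_force: [0.9, -0.1, -0.4]
width: 0.0005
clock: 4.1
tcp_pos: [0.6014, -0.016, 0.0361]
tcp_rot: [[0.986, 0.165, 0.004], [0.165, -0.986, -0.001], [0.003, 0.002, -1.0]]
contact_force: [-0.5, -0.5, -0.0]
width: 0.0002
```

```bash
python3 -m inch '[{"jaw":0,"x":0,"y":0,"z":0.015,"wx":0,"wy":0,"wz":0},{"jaw":0,"x":0,"y":0,"z":0.03,"wx":0,"wy":0,"wz":0},{"jaw":0,"x":0,"y":0,"z":0.045,"wx":0,"wy":0,"wz":0},{"jaw":0,"x":0,"y":0,"z":0.06,"wx":0,"wy":0,"wz":0},{"jaw":0,"x":0,"y":0,"z":0.075,"wx":0,"wy":0,"wz":0},{"jaw":0,"x":0,"y":0,"z":0.09,"wx":0,"wy":0,"wz":0}]';  python3 -m inch '[{"jaw":0,"x":0,"y":0,"z":0.01,"wx":0,"wy":0,"wz":0},{"jaw":0,"x":0,"y":0,"z":0.02,"wx":0,"wy":0,"wz":0},{"jaw":0,"x":0,"y":0,"z":0.03,"wx":0,"wy":0,"wz":0}]'
```

```text
clock: 4.7
tcp_pos: [0.6014, -0.016, 0.0334]
tcp_rot: [[0.986, 0.165, 0.004], [0.165, -0.986, -0.001], [0.003, 0.002, -1.0]]
contact_force: [0.1, -0.1, 0.7]
width: 0.0007
clock: 5.0
tcp_pos: [0.6014, -0.016, 0.0325]
tcp_rot: [[0.986, 0.165, 0.004], [0.165, -0.986, -0.001], [0.003, 0.002, -1.0]]
contact_force: [-0.2, -0.7, 0.7]
width: 0.0008
```

```bash
python3 -m inch '[{"jaw":0,"x":0,"y":0,"z":0.01,"wx":0,"wy":0,"wz":0},{"jaw":0,"x":0,"y":0,"z":0.02,"wx":0,"wy":0,"wz":0},{"jaw":0,"x":0,"y":0,"z":0.025,"wx":0,"wy":0,"wz":0}]'
```

```text
clock: 5.3
tcp_pos: [0.6014, -0.016, 0.0317]
tcp_rot: [[0.986, 0.165, 0.004], [0.165, -0.986, -0.001], [0.003, 0.002, -1.0]]
contact_force: [-0.4, 0.1, 0.1]
width: 0.0005
```

Force noise is about ±0.7 N. I keep creeping in sub-mm calls.

```bash
python3 -m inch '[{"jaw":0,"x":0,"y":0,"z":0.01,"wx":0,"wy":0,"wz":0},{"jaw":0,"x":0,"y":0,"z":0.02,"wx":0,"wy":0,"wz":0},{"jaw":0,"x":0,"y":0,"z":0.025,"wx":0,"wy":0,"wz":0}]'
```

```text
clock: 5.6
tcp_pos: [0.6014, -0.016, 0.0309]
tcp_rot: [[0.986, 0.165, 0.004], [0.165, -0.986, -0.001], [0.003, 0.002, -1.0]]
contact_force: [1.1, -0.7, 0.1]
width: 0.0004
```

```bash
python3 -m inch '[{"jaw":0,"x":0,"y":0,"z":0.01,"wx":0,"wy":0,"wz":0},{"jaw":0,"x":0,"y":0,"z":0.02,"wx":0,"wy":0,"wz":0}]'
```

```text
clock: 5.8
tcp_pos: [0.6014, -0.016, 0.0303]
tcp_rot: [[0.986, 0.165, 0.004], [0.165, -0.986, -0.001], [0.003, 0.002, -1.0]]
contact_force: [0.0, 0.2, -0.7]
width: 0.0003
```

```bash
python3 -m inch '[{"jaw":0,"x":0,"y":0,"z":0.01,"wx":0,"wy":0,"wz":0},{"jaw":0,"x":0,"y":0,"z":0.02,"wx":0,"wy":0,"wz":0}]'
```

```text
clock: 6.0
tcp_pos: [0.6014, -0.016, 0.0296]
tcp_rot: [[0.986, 0.165, 0.004], [0.165, -0.986, -0.001], [0.003, 0.002, -1.0]]
contact_force: [-0.5, 0.1, 0.8]
width: 0.0005
```

```bash
python3 -m inch '[{"jaw":0,"x":0,"y":0,"z":0.01,"wx":0,"wy":0,"wz":0},{"jaw":0,"x":0,"y":0,"z":0.015,"wx":0,"wy":0,"wz":0}]'
```

```text
clock: 6.2
tcp_pos: [0.6014, -0.016, 0.0293]
tcp_rot: [[0.986, 0.165, 0.004], [0.165, -0.986, -0.001], [0.003, 0.002, -1.0]]
contact_force: [-0.4, 0.1, 3.1]
width: 0.0002
```

```bash
python3 -m inch '[{"jaw":0,"x":0,"y":0,"z":0.01,"wx":0,"wy":0,"wz":0},{"jaw":0,"x":0,"y":0,"z":0.015,"wx":0,"wy":0,"wz":0}]'
```

```text
clock: 6.4
tcp_pos: [0.6016, -0.016, 0.0293]
tcp_rot: [[0.986, 0.165, 0.004], [0.165, -0.986, -0.001], [0.004, 0.002, -1.0]]
contact_force: [-0.9, 0.2, 4.9]
width: 0.0007
```

```bash
python3 -m inch '[{"jaw":0,"x":0,"y":0,"z":0.01,"wx":0,"wy":0,"wz":0},{"jaw":0,"x":0,"y":0,"z":0.015,"wx":0,"wy":0,"wz":0}]'
```

```text
clock: 6.6
tcp_pos: [0.6018, -0.016, 0.0293]
tcp_rot: [[0.986, 0.165, 0.005], [0.165, -0.986, -0.002], [0.004, 0.002, -1.0]]
contact_force: [-1.2, 1.1, 6.4]
width: 0.0007
```

```bash
python3 -m inch '[{"jaw":0,"x":-0.03,"y":0,"z":0.02,"wx":0,"wy":0,"wz":0},{"jaw":0,"x":-0.07,"y":0,"z":0.02,"wx":0,"wy":0,"wz":0},{"jaw":0,"x":-0.12,"y":0,"z":0.02,"wx":0,"wy":0,"wz":0},{"jaw":0,"x":-0.17,"y":0,"z":0.02,"wx":0,"wy":0,"wz":0}]'
```

```text
clock: 7.0
tcp_pos: [0.5978, -0.0171, 0.0293]
tcp_rot: [[0.986, 0.165, 0.007], [0.165, -0.986, -0.002], [0.007, 0.003, -1.0]]
contact_force: [1.8, -0.9, 4.7]
width: 0.0003
```

```bash
python3 -m inch '[{"jaw":0,"x":-0.04,"y":0,"z":0.03,"wx":0,"wy":-0.03,"wz":0},{"jaw":0,"x":-0.1,"y":0,"z":0.03,"wx":0,"wy":-0.06,"wz":0},{"jaw":0,"x":-0.16,"y":0,"z":0.028,"wx":0,"wy":-0.06,"wz":0},{"jaw":0,"x":-0.23,"y":0,"z":0.028,"wx":0,"wy":-0.06,"wz":0},{"jaw":0,"x":-0.3,"y":0,"z":0.028,"wx":0,"wy":-0.06,"wz":0}]'
python3 - <<'E'
from h import *
cv2.imwrite('pics/w3.png',optics.read_camera('wrist')[150:400,40:440])
o=status.get_obs();print(o['tcp_pos'],o['contact_force'])
E
```

```text
clock: 7.5
tcp_pos: [0.5902, -0.0189, 0.0293]
tcp_rot: [[0.986, 0.165, 0.004], [0.165, -0.986, -0.004], [0.003, 0.004, -1.0]]
contact_force: [1.1, 0.0, 6.6]
width: 0.0005
[ 0.58987954 -0.01892112  0.02929275] [ 1.54159061 -0.33252164  6.01378615]
```

View pics/w3.png

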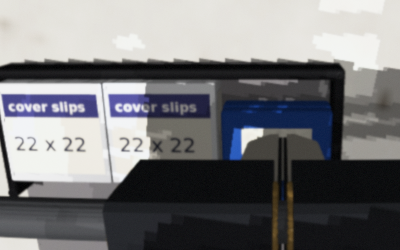

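```bash
python3 -m inch '[{"jaw":0,"x":-0.06,"y":0,"z":0.03,"wx":0,"wy":0,"wz":0},{"jaw":0,"x":-0.15,"y":0,"z":0.03,"wx":0,"wy":-0.02,"wz":0},{"jaw":0,"x":-0.25,"y":0,"z":0.03,"wx":0,"wy":-0.04,"wz":0},{"jaw":0,"x":-0.35,"y":0,"z":0.03,"wx":0,"wy":-0.05,"wz":0},{"jaw":0,"x":-0.45,"y":0,"z":0.03,"wx":0,"wy":-0.05,"wz":0},{"jaw":0,"x":-0.55,"y":0,"z":0.03,"wx":0,"wy":-0.05,"wz":0}]'
```

```text
clock: 8.15
tcp_pos: [0.5749, -0.0216, 0.0293]
tcp_rot: [[0.986, 0.165, 0.002], [0.165, -0.986, -0.005], [0.001, 0.005, -1.0]]
contact_force: [2.0, 2.4, 7.7]
width: 0.0001
```

```bash
python3 -m inch '[{"jaw":0,"x":-0.06,"y":0,"z":0.03,"wx":0,"wy":0,"wz":0},{"jaw":0,"x":-0.15,"y":0,"z":0.03,"wx":0,"wy":-0.02,"wz":0},{"jaw":0,"x":-0.25,"y":0,"z":0.03,"wx":0,"wy":-0.03,"wz":0},{"jaw":0,"x":-0.35,"y":0,"z":0.03,"wx":0,"wy":-0.03,"wz":0},{"jaw":0,"x":-0.45,"y":0,"z":0.03,"wx":0,"wy":-0.03,"wz":0},{"jaw":0,"x":-0.55,"y":0,"z":0.03,"wx":0,"wy":-0.03,"wz":0}]'
python3 - <<'E'
from h import *
cv2.imwrite('pics/w4.png',optics.read_camera('wrist')[100:400,40:440])
o=status.get_obs();print(o['tcp_pos'],o['contact_force'])
E
```

```text
clock: 8.75
tcp_pos: [0.56, -0.0244, 0.0293]
tcp_rot: [[0.986, 0.165, 0.002], [0.165, -0.986, -0.005], [0.001, 0.006, -1.0]]
contact_force: [0.5, 1.9, 6.7]
width: 0.0003
[ 0.5595458  -0.02444523  0.02930865] [0.20839145 0.77461227 7.10125531]
```

View pics/w4.png

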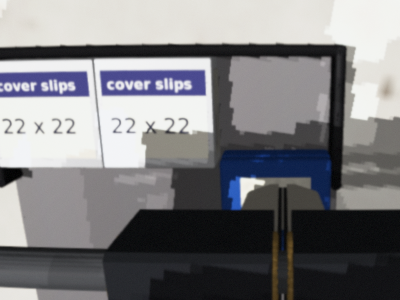

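```bash
python3 -m inch '[{"jaw":0,"x":-0.06,"y":-0.01,"z":0.03,"wx":0,"wy":0,"wz":0},{"jaw":0,"x":-0.15,"y":-0.02,"z":0.03,"wx":0,"wy":-0.01,"wz":0},{"jaw":0,"x":-0.25,"y":-0.03,"z":0.03,"wx":0,"wy":-0.02,"wz":0},{"jaw":0,"x":-0.35,"y":-0.03,"z":0.03,"wx":0,"wy":-0.03,"wz":0},{"jaw":0,"x":-0.45,"y":-0.03,"z":0.03,"wx":0,"wy":-0.03,"wz":0},{"jaw":0,"x":-0.55,"y":-0.03,"z":0.03,"wx":0,"wy":-0.03,"wz":0},{"jaw":0,"x":-0.65,"y":-0.03,"z":0.03,"wx":0,"wy":-0.03,"wz":0}]'
```

```text
clock: 9.5
tcp_pos: [0.5415, -0.0272, 0.0293]
tcp_rot: [[0.986, 0.165, 0.001], [0.165, -0.986, -0.007], [0.0, 0.007, -1.0]]
contact_force: [2.0, 0.5, 7.2]
width: 0.0007
```

```bash
python3 -m inch '[{"jaw":0,"x":-0.06,"y":-0.01,"z":0.03,"wx":0,"wy":0,"wz":0},{"jaw":0,"x":-0.15,"y":-0.02,"z":0.03,"wx":0,"wy":-0.01,"wz":0},{"jaw":0,"x":-0.25,"y":-0.03,"z":0.03,"wx":0,"wy":-0.02,"wz":0},{"jaw":0,"x":-0.35,"y":-0.03,"z":0.03,"wx":0,"wy":-0.03,"wz":0},{"jaw":0,"x":-0.45,"y":-0.03,"z":0.03,"wx":0,"wy":-0.03,"wz":0},{"jaw":0,"x":-0.55,"y":-0.03,"z":0.03,"wx":0,"wy":-0.03,"wz":0},{"jaw":0,"x":-0.65,"y":-0.03,"z":0.03,"wx":0,"wy":-0.03,"wz":0}]'
python3 - <<'E'
from h import *
cv2.imwrite('pics/w5.png',optics.read_camera('wrist')[50:400,40:440])
o=status.get_obs();print(o['tcp_pos'],o['contact_force'])
E
```

```text
clock: 10.2
tcp_pos: [0.5236, -0.0299, 0.0293]
tcp_rot: [[0.986, 0.165, 0.002], [0.165, -0.986, -0.008], [0.0, 0.008, -1.0]]
contact_force: [1.7, -0.0, 7.4]
width: 0.0007
[ 0.52312248 -0.0299803   0.02925324] [0.90923269 0.07232507 7.4227729 ]
```

View pics/w5.png

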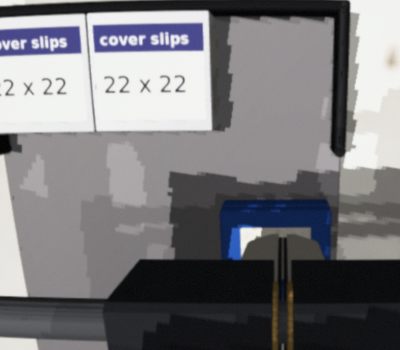

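```bash
python3 -m inch '[{"jaw":0,"x":0,"y":0,"z":-0.3,"wx":0,"wy":0,"wz":0},{"jaw":0,"x":0,"y":0,"z":-1.3,"wx":0.04,"wy":0,"wz":0},{"jaw":1,"x":-0.8,"y":0,"z":-2.3,"wx":0.08,"wy":0,"wz":0},{"jaw":1,"x":-1.6,"y":0,"z":-2.7,"wx":0.08,"wy":0,"wz":0},{"jaw":1,"x":-1.6,"y":0,"z":-2.7,"wx":0.08,"wy":0,"wz":0},{"jaw":1,"x":-1.6,"y":0,"z":-2.7,"wx":0.08,"wy":0,"wz":0},{"jaw":1,"x":-1.6,"y":0,"z":-2.7,"wx":0.08,"wy":0,"wz":0}]'
python3 - <<'E'
from h import *
o=status.get_obs()
i=optics.camera_info('wrist')
im=optics.read_camera('wrist');cv2.imwrite('pics/w6.png',im)
np.savez('w6.npz',T=i['T'],p=o['tcp_pos'],R=o['tcp_rot'])
print(o['tcp_pos'],o['tcp_rot'][2],o['width'],np.abs(o['joint_velocities']).max())
r=models.outline_of('wrist','case')
for k in r: print(k['score'],k['rect'])
hsv=cv2.cvtColor(im,cv2.COLOR_BGR2HSV);m=((hsv[...,0]>100)&(hsv[...,0]<125)&(hsv[...,1]>150)).astype(np.uint8)
n,l,s,c=cv2.connectedComponentsWithStats(m);k=1+np.argmax(s[1:,4]);print(s[k],c[k]);ys,xs=np.nonzero(l==k);print(cv2.minAreaRect(np.c_[xs,ys].astype(np.float32)))
E
```

```text
clock: 10.95
tcp_pos: [0.476, -0.0371, 0.1097]
tcp_rot: [[0.986, 0.165, -0.001], [0.165, -0.986, 0.001], [-0.001, -0.001, -1.0]]
contact_force: [-0.7, -0.6, 0.0]
width: 0.0359
[ 0.4760131  -0.03712778  0.10966288] [-5.83452784e-04 -6.66105026e-04 -9.99999608e-01] 0.03587394862844132 0.013393742648810549
0.82 [278.5, 140.2, 80.5, 80.2]
0.71 [186.3, 2.0, 94.1, 85.0]
[ 279  143   80   76 3671] [318.85344593 182.50912558]
((318.5, 180.5), (75.0, 79.0), 90.0)
```

View pics/w6.png

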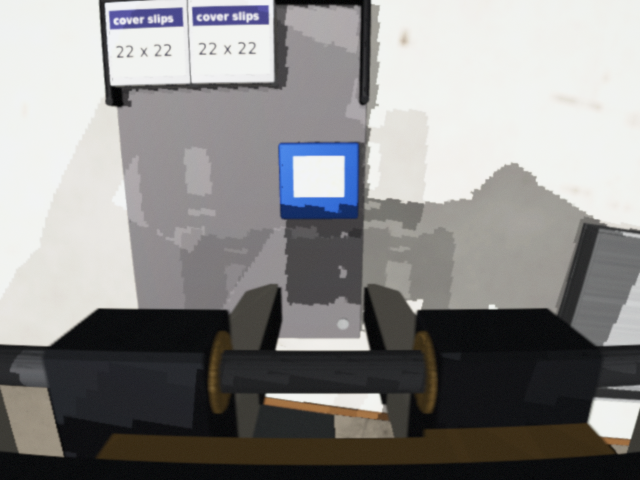

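Run:
```python
from h import *
d=np.load('w6.npz');i=optics.camera_info('wrist');i['T']=d['T']
for u in ((279,143),(358.5,143),(358.5,218),(279,218),(319,181)):
    print(u,(d['R'].T@(onz('wrist',u,.0293,i)-d['p'])).round(4))
o=status.get_obs();print(o['tcp_pos'],o['width'])
```

```text
(279, 143) [ 0.0679 -0.0249  0.0803]
(358.5, 143) [0.0679 0.0214 0.0803]
(358.5, 218) [0.0235 0.0222 0.0803]
(279, 218) [ 0.0235 -0.026   0.0804]
(319, 181) [ 0.0458 -0.0017  0.0803]
[ 0.4759246  -0.03707294  0.1094215 ] 0.0438088124255823
```

```bash
python3 -m inch '[{"jaw":1,"x":0.8,"y":-0.03,"z":0,"wx":0,"wy":0,"wz":0},{"jaw":1,"x":1.52,"y":-0.05,"z":0.3,"wx":0,"wy":0,"wz":0},{"jaw":1,"x":1.52,"y":-0.05,"z":1.2,"wx":0,"wy":0,"wz":0},{"jaw":1,"x":1.52,"y":-0.05,"z":2.0,"wx":0,"wy":0,"wz":0},{"jaw":1,"x":1.52,"y":-0.05,"z":2.0,"wx":0,"wy":0,"wz":0},{"jaw":1,"x":1.52,"y":-0.05,"z":2.0,"wx":0,"wy":0,"wz":0},{"jaw":1,"x":1.52,"y":-0.05,"z":2.0,"wx":0,"wy":0,"wz":0}]'
python3 - <<'E'
from h import *
cv2.imwrite('pics/w7.png',optics.read_camera('wrist'))
c='side';im=optics.read_camera(c); cv2.imwrite(f'pics/{c}7.png',cv2.resize(im[170:330,200:440],None,fx=3.3,fy=3.3,interpolation=cv2.INTER_CUBIC))
o=status.get_obs();print(o['tcp_pos'],o['width'])
E
```

```text
clock: 11.75
tcp_pos: [0.5215, -0.0282, 0.0502]
tcp_rot: [[0.986, 0.165, 0.0], [0.165, -0.986, 0.0], [0.0, -0.0, -1.0]]
contact_force: [-0.3, 0.6, 0.5]
width: 0.0926
[ 0.52156426 -0.02828095  0.05058819] 0.09277108050698757
```

View pics/w7.png

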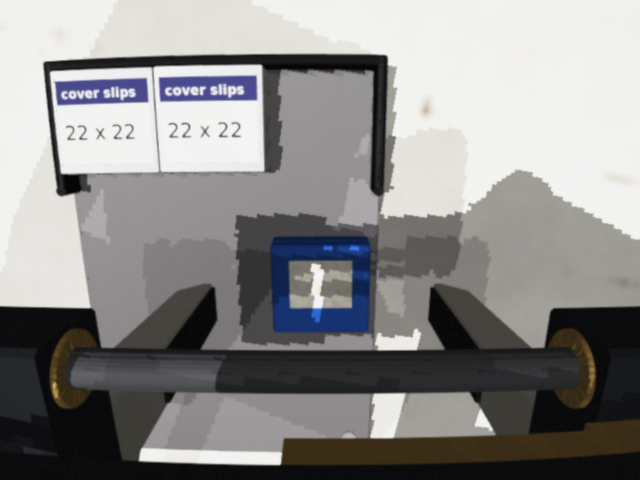

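View pics/side7.png

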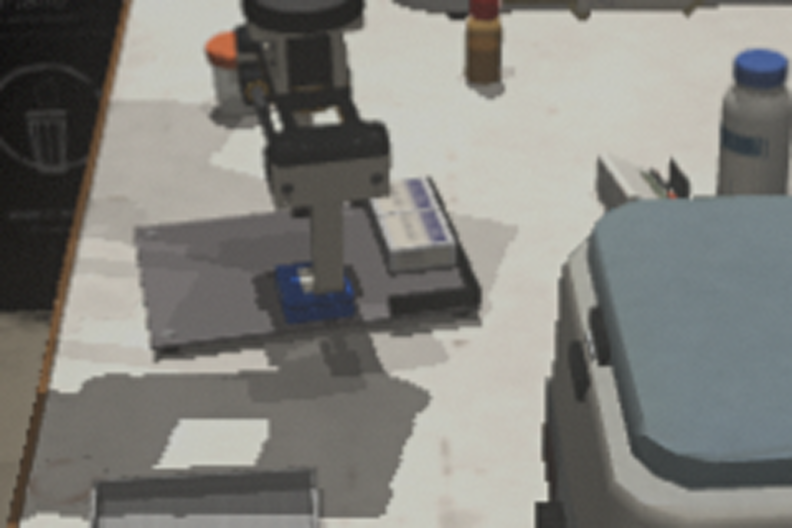

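```bash
python3 -m inch '[{"jaw":1,"x":0,"y":0,"z":0.3,"wx":0,"wy":0,"wz":0},{"jaw":1,"x":0,"y":0,"z":0.7,"wx":0,"wy":0,"wz":0},{"jaw":1,"x":0,"y":0,"z":1.0,"wx":0,"wy":0,"wz":0},{"jaw":1,"x":0,"y":0,"z":1.15,"wx":0,"wy":0,"wz":0},{"jaw":1,"x":0,"y":0,"z":1.2,"wx":0,"wy":0,"wz":0},{"jaw":1,"x":0,"y":0,"z":1.2,"wx":0,"wy":0,"wz":0},{"jaw":1,"x":0,"y":0,"z":1.2,"wx":0,"wy":0,"wz":0}]'
```

```text
clock: 12.55
tcp_pos: [0.5218, -0.0283, 0.0147]
tcp_rot: [[0.986, 0.165, 0.001], [0.165, -0.986, 0.0], [0.001, 0.0, -1.0]]
contact_force: [0.7, -0.6, 0.6]
width: 0.0928
```

```bash
python3 -m inch '[{"jaw":0.65,"x":0,"y":0,"z":0,"wx":0,"wy":0,"wz":0},{"jaw":0.65,"x":0,"y":0,"z":0,"wx":0,"wy":0,"wz":0},{"jaw":0.65,"x":0,"y":0,"z":0,"wx":0,"wy":0,"wz":0},{"jaw":0.4,"x":0,"y":0,"z":0,"wx":0,"wy":0,"wz":0},{"jaw":0.4,"x":0,"y":0,"z":0,"wx":0,"wy":0,"wz":0},{"jaw":0.3,"x":0,"y":0,"z":0,"wx":0,"wy":0,"wz":0},{"jaw":0.3,"x":0,"y":0,"z":0,"wx":0,"wy":0,"wz":0},{"jaw":0.3,"x":0,"y":0,"z":0,"wx":0,"wy":0,"wz":0}]'
```

```text
clock: 13.35
tcp_pos: [0.5218, -0.0283, 0.0147]
tcp_rot: [[0.986, 0.165, 0.001], [0.165, -0.986, 0.0], [0.001, 0.0, -1.0]]
contact_force: [0.1, 0.5, -0.6]
width: 0.0474
```

```bash
python3 -m inch '[{"jaw":0.2,"x":0,"y":0,"z":-0.1,"wx":0,"wy":0,"wz":0},{"jaw":0.2,"x":0,"y":0,"z":-0.3,"wx":0,"wy":0,"wz":0},{"jaw":0.2,"x":0,"y":0,"z":-0.7,"wx":0,"wy":0,"wz":0},{"jaw":0.2,"x":0,"y":0,"z":-1.2,"wx":0,"wy":0,"wz":0},{"jaw":0.2,"x":0,"y":0,"z":-1.8,"wx":0,"wy":0,"wz":0},{"jaw":0.2,"x":0,"y":0,"z":-2.0,"wx":0,"wy":0,"wz":0},{"jaw":0.2,"x":0,"y":0,"z":-2.0,"wx":0,"wy":0,"wz":0},{"jaw":0.2,"x":0,"y":0,"z":-2.0,"wx":0,"wy":0,"wz":0}]'
python3 - <<'E'
from h import *
cv2.imwrite('pics/w8.png',optics.read_camera('wrist'))
optics.read_camera('side')
c='scene';im=optics.read_camera(c); cv2.imwrite(f'pics/{c}8.png',cv2.resize(im[150:330,250:490],None,fx=3.2,fy=3.2,interpolation=cv2.INTER_CUBIC))
o=status.get_obs();print(o['tcp_pos'],o['width'],o['contact_force'])
E
```

```text
clock: 14.15
tcp_pos: [0.5215, -0.0282, 0.0746]
tcp_rot: [[0.986, 0.165, 0.001], [0.165, -0.986, 0.0], [0.001, 0.0, -1.0]]
contact_force: [0.8, 0.1, -1.7]
width: 0.0475
[ 0.52109222 -0.02817794  0.07392111] 0.047292009980307574 [-0.54293235  0.06341526 -1.27697549]
```

View pics/w8.png

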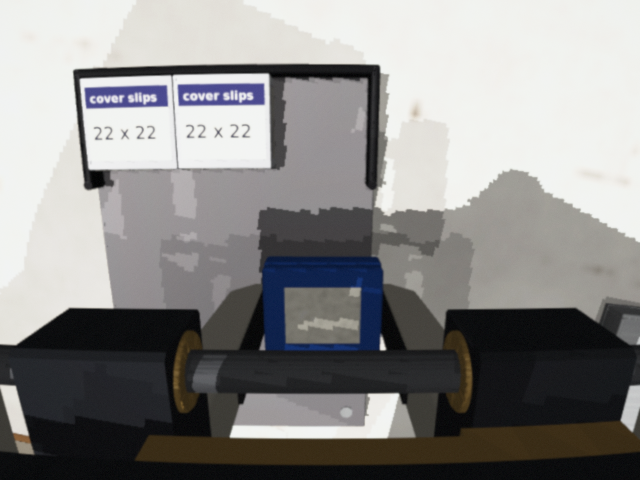

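View pics/scene8.png

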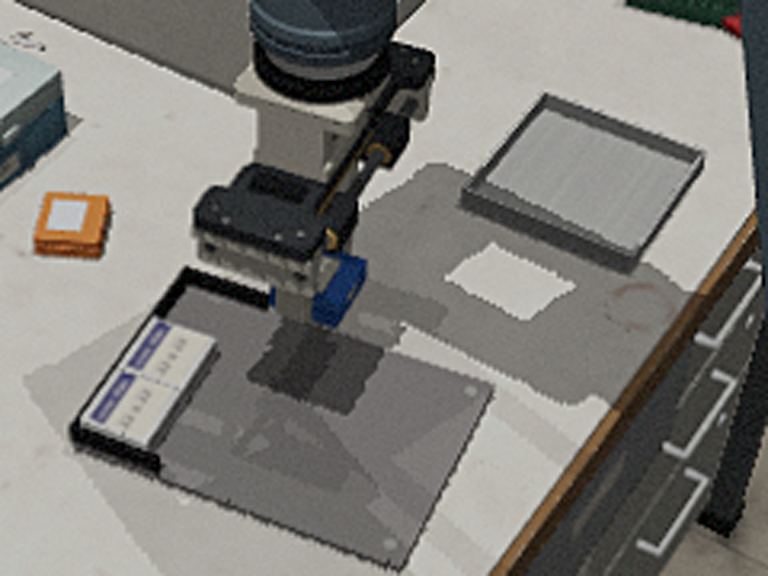

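```bash
python3 -m inch '[{"jaw":0.2,"x":-0.2,"y":0.4,"z":-0.1,"wx":0,"wy":0,"wz":0.1},{"jaw":0.2,"x":-0.6,"y":1.3,"z":-0.2,"wx":0,"wy":0,"wz":0.3},{"jaw":0.2,"x":-1.0,"y":2.3,"z":-0.3,"wx":0,"wy":0,"wz":0.5},{"jaw":0.2,"x":-1.5,"y":3.3,"z":-0.3,"wx":0,"wy":0,"wz":0.7},{"jaw":0.2,"x":-1.9,"y":4.3,"z":-0.3,"wx":0,"wy":0,"wz":0.9},{"jaw":0.2,"x":-2.3,"y":5.3,"z":-0.3,"wx":0,"wy":0,"wz":1.1},{"jaw":0.2,"x":-2.8,"y":6.3,"z":-0.3,"wx":0,"wy":0,"wz":1.25},{"jaw":0.2,"x":-3.2,"y":7.2,"z":-0.3,"wx":0,"wy":0,"wz":1.25},{"jaw":0.2,"x":-3.5,"y":7.8,"z":-0.3,"wx":0,"wy":0,"wz":1.25},{"jaw":0.2,"x":-3.5,"y":7.97,"z":-0.3,"wx":0,"wy":0,"wz":1.25},{"jaw":0.2,"x":-3.5,"y":7.97,"z":-0.3,"wx":0,"wy":0,"wz":1.25},{"jaw":0.2,"x":-3.5,"y":7.97,"z":-0.3,"wx":0,"wy":0,"wz":1.25}]'
python3 - <<'E'
from h import *
i=optics.camera_info('wrist')
cv2.imwrite('pics/w9.png',optics.read_camera('wrist'))
im=optics.read_camera('side'); cv2.imwrite('pics/side9.png',cv2.resize(im[210:400,195:395],None,fx=3.2,fy=3.2,interpolation=cv2.INTER_CUBIC))
o=status.get_obs();print(o['tcp_pos'],o['width'],o['contact_force'])
for z in (.012,.021): print([proj('wrist',(x,y,.018),i).round() for x,y in ((.52,-.22),(.52,-.345))])
E
```

```text
clock: 15.5
tcp_pos: [0.4567, -0.2805, 0.0826]
tcp_rot: [[0.999, 0.035, -0.001], [0.035, -0.999, 0.001], [-0.001, -0.002, -1.0]]
contact_force: [-0.6, 0.3, -2.0]
width: 0.0479
[ 0.4569526  -0.28014457  0.082673  ] 0.047975796210006076 [ 0.2975092  -0.23521908 -0.39451686]
[array([216., 148.]), array([443., 157.])]
[array([216., 148.]), array([443., 157.])]
```

View pics/w9.png

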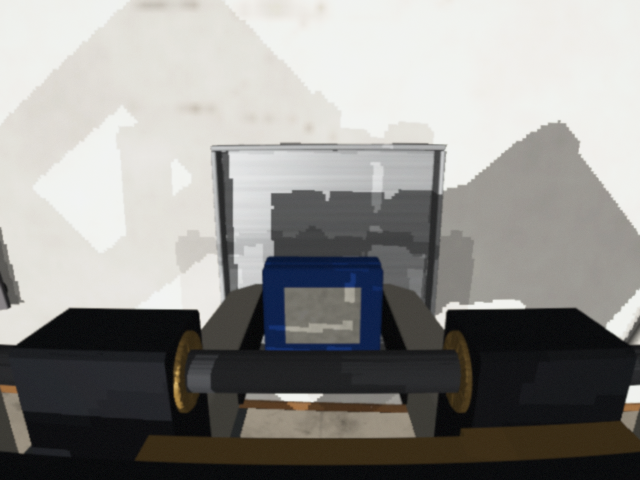

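View pics/side9.png

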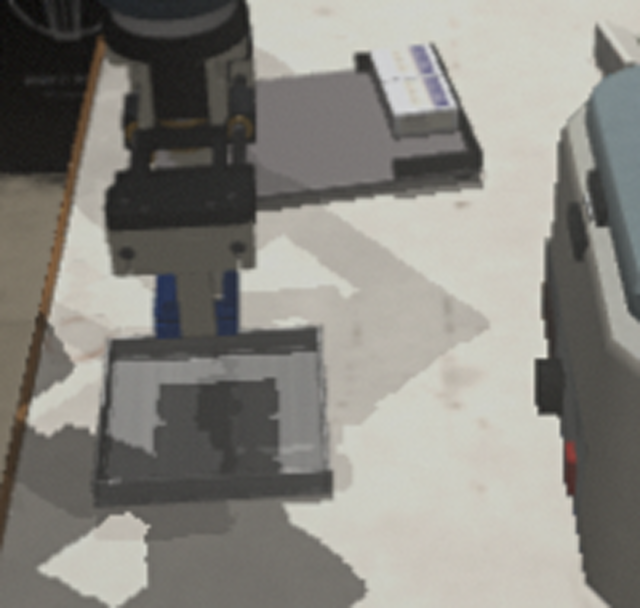

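Run:
```python
from h import *
i=optics.camera_info('wrist');o=status.get_obs()
a,b=[onz('wrist',u,.018,i) for u in ((212,147),(446,147))]
print(a,b,np.linalg.norm(a-b))
R=o['tcp_rot'];m=(R.T@((a+b)/2-o['tcp_pos']));print('dish centre in tool',m-[.065,0,0])
```

```text
[ 0.52093813 -0.21730263  0.018     ] [ 0.5255813  -0.34580035  0.018     ] 0.12858158145362583
dish centre in tool [0.00127018 0.00385442 0.06461127]
```

```bash
python3 -m inch '[{"jaw":0.2,"x":0.04,"y":0.13,"z":0.3,"wx":0,"wy":0,"wz":0},{"jaw":0.2,"x":0.04,"y":0.13,"z":0.8,"wx":0,"wy":0,"wz":0},{"jaw":0.2,"x":0.04,"y":0.13,"z":1.4,"wx":0,"wy":0,"wz":0},{"jaw":0.2,"x":0.04,"y":0.13,"z":1.9,"wx":0,"wy":0,"wz":0},{"jaw":0.2,"x":0.04,"y":0.13,"z":2.2,"wx":0,"wy":0,"wz":0},{"jaw":0.2,"x":0.04,"y":0.13,"z":2.35,"wx":0,"wy":0,"wz":0},{"jaw":0.2,"x":0.04,"y":0.13,"z":2.4,"wx":0,"wy":0,"wz":0},{"jaw":0.2,"x":0.04,"y":0.13,"z":2.4,"wx":0,"wy":0,"wz":0},{"jaw":0.2,"x":0.04,"y":0.13,"z":2.4,"wx":0,"wy":0,"wz":0}]'
```

```text
clock: 16.5
tcp_pos: [0.4587, -0.2843, 0.0113]
tcp_rot: [[0.999, 0.036, 0.0], [0.036, -0.999, 0.0], [0.0, -0.0, -1.0]]
contact_force: [0.6, 0.2, -1.2]
width: 0.0476
```

```bash
python3 -m inch '[{"jaw":0.2,"x":0,"y":0,"z":0.02,"wx":0,"wy":0,"wz":0},{"jaw":0.2,"x":0,"y":0,"z":0.04,"wx":0,"wy":0,"wz":0},{"jaw":0.2,"x":0,"y":0,"z":0.06,"wx":0,"wy":0,"wz":0},{"jaw":0.2,"x":0,"y":0,"z":0.06,"wx":0,"wy":0,"wz":0}]'
```

```text
clock: 16.9
tcp_pos: [0.4586, -0.2843, 0.0095]
tcp_rot: [[0.999, 0.036, 0.0], [0.036, -0.999, 0.0], [0.0, -0.0, -1.0]]
contact_force: [-0.1, -0.1, -1.5]
width: 0.0476
```

```bash
python3 -m inch '[{"jaw":0.2,"x":0,"y":0,"z":0.02,"wx":0,"wy":0,"wz":0},{"jaw":0.2,"x":0,"y":0,"z":0.04,"wx":0,"wy":0,"wz":0},{"jaw":0.2,"x":0,"y":0,"z":0.06,"wx":0,"wy":0,"wz":0},{"jaw":0.2,"x":0,"y":0,"z":0.06,"wx":0,"wy":0,"wz":0}]'
```

```text
clock: 17.3
tcp_pos: [0.4586, -0.2842, 0.0076]
tcp_rot: [[0.999, 0.036, -0.0], [0.036, -0.999, 0.0], [-0.0, -0.0, -1.0]]
contact_force: [0.6, 0.3, -1.8]
width: 0.0475
```

```bash
python3 -m inch '[{"jaw":0.2,"x":0,"y":0,"z":0.02,"wx":0,"wy":0,"wz":0},{"jaw":0.2,"x":0,"y":0,"z":0.03,"wx":0,"wy":0,"wz":0},{"jaw":0.2,"x":0,"y":0,"z":0.03,"wx":0,"wy":0,"wz":0}]'
```

```text
clock: 17.6
tcp_pos: [0.4586, -0.2842, 0.0067]
tcp_rot: [[0.999, 0.036, -0.0], [0.036, -0.999, 0.0], [-0.0, -0.0, -1.0]]
contact_force: [-0.6, 0.5, -0.3]
width: 0.0478
```

```bash
python3 -m inch '[{"jaw":0.2,"x":0,"y":0,"z":0.01,"wx":0,"wy":0,"wz":0},{"jaw":0.2,"x":0,"y":0,"z":0.02,"wx":0,"wy":0,"wz":0},{"jaw":0.2,"x":0,"y":0,"z":0.02,"wx":0,"wy":0,"wz":0}]'
```

```text
clock: 17.9
tcp_pos: [0.4586, -0.2842, 0.0067]
tcp_rot: [[0.999, 0.036, 0.0], [0.036, -0.999, 0.0], [0.0, -0.0, -1.0]]
contact_force: [-1.5, 1.4, 5.3]
width: 0.0478
```

```bash
python3 -m inch '[{"jaw":0.6,"x":0,"y":0,"z":-0.01,"wx":0,"wy":0,"wz":0},{"jaw":0.7,"x":0,"y":0,"z":-0.01,"wx":0,"wy":0,"wz":0},{"jaw":0.7,"x":0,"y":0,"z":-0.01,"wx":0,"wy":0,"wz":0},{"jaw":0.7,"x":0,"y":0,"z":-0.01,"wx":0,"wy":0,"wz":0},{"jaw":0.7,"x":0,"y":0,"z":-0.01,"wx":0,"wy":0,"wz":0}]'
```

```text
clock: 18.4
tcp_pos: [0.4586, -0.2843, 0.0069]
tcp_rot: [[0.999, 0.036, -0.0], [0.036, -0.999, 0.0], [-0.0, -0.0, -1.0]]
contact_force: [0.5, -0.3, -0.5]
width: 0.0651
```

```bash
python3 -m inch '[{"jaw":0.7,"x":0,"y":0,"z":-0.3,"wx":0,"wy":0,"wz":0},{"jaw":0.7,"x":0,"y":0,"z":-1,"wx":0,"wy":0,"wz":0},{"jaw":0.7,"x":0,"y":0,"z":-2.2,"wx":0,"wy":0,"wz":0},{"jaw":0.7,"x":-1,"y":0,"z":-3.5,"wx":0,"wy":0,"wz":0},{"jaw":0.7,"x":-2,"y":0,"z":-4,"wx":0,"wy":0,"wz":0},{"jaw":0.7,"x":-2,"y":0,"z":-4,"wx":0,"wy":0,"wz":0},{"jaw":0.7,"x":-2,"y":0,"z":-4,"wx":0,"wy":0,"wz":0},{"jaw":0.7,"x":-2,"y":0,"z":-4,"wx":0,"wy":0,"wz":0}]'
python3 - <<'E'
from h import *
i=optics.camera_info('wrist')
cv2.imwrite('pics/w10.png',optics.read_camera('wrist'))
im=optics.read_camera('scene'); cv2.imwrite('pics/scene10.png',im)
o=status.get_obs();print(o['tcp_pos'],o['width'],o['contact_force'])
for t in ['cup_centre','amber_centre']:
    r=models.outline_of('scene',t)[0]['rect'];print(t,r)
E
```

```text
clock: 19.2
tcp_pos: [0.399, -0.2863, 0.1266]
tcp_rot: [[0.999, 0.036, 0.0], [0.036, -0.999, 0.001], [0.0, -0.001, -1.0]]
contact_force: [0.5, 0.7, -0.4]
width: 0.0651
[ 0.39897072 -0.28607717  0.1260982 ] 0.06512761208994511 [-0.21336371  0.60782923 -0.20488665]
cup_centre [254.0, 365.5, 35.4, 41.0]
amber_centre [158.2, 322.1, 26.5, 36.6]
```

View pics/w10.png

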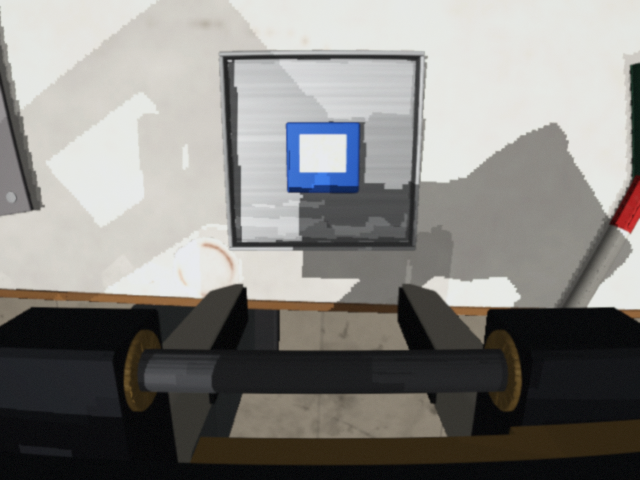

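View pics/scene10.png

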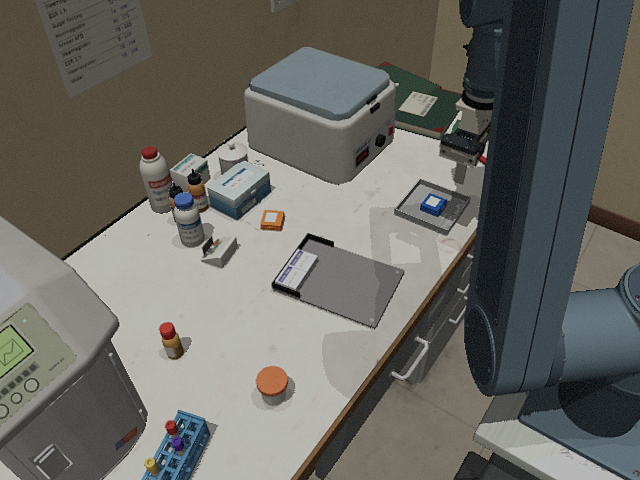

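The wrist view shows the case flat at about (323,157), near the middle of the dish (220–424 by 52–248). In the scene view the cartons sit at (297,268), and the cup and brown bottle are unchanged.

```bash
python3 -c "
from rig import job
print(job.finish_job())"
```

```text
the job is handed in; nothing more can be done
None
```

The blue cover-glass case is lying flat, lid up, near the middle of the steel dish, and the job was handed in just after 19 s of robot time; no verdict is reported.

- **Slide:** I felt for the lid with shut fingertips and met it at a TCP height of about 29.3 mm. I then dragged the case about 79 mm towards the tray's open front. The wrist readings between steps were 5 to 8 N, with no peak readings in between. The picture afterwards showed the case roughly 30 mm clear of the cartons.
- **Pick and place:** The case was gripped at 47.5 mm, lifted level, and lowered into the dish at a few mm/s. At touchdown the force read about 5 N, and I then opened the fingers only partway so they stayed inside the rim.
- **Last checks:**
  - The wrist picture shows the case a few millimetres from the dish's centre.
  - By eye in the scene picture, the cartons are still side by side against the fence. I did not measure their shift in millimetres.
  - The cup and the brown bottle are where they were, within the detector's scatter of about 3 px.
  - The gripper is clear of everything.
- **Disagreements:** The scene and side cameras placed the dish up to 9 mm apart, so I used the close wrist view for the placing. During the drag the case drifted about 1.6 mm towards the side fence and the sideways force briefly read about 2 N. I corrected the direction for the rest of the slide.

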